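# Lay the pipe fittings out on their outline boards

### The job

Put the four loose pipe fittings (tee, elbow, flange and coupling) away on the bench, each flat on the plywood board that carries its own black outline, inside that outline and with the tee and elbow pointing the way they are drawn; the flange stays hub up and the coupling stands on end. Leave the tin and the wrench where they are.

Things in the scene. Friction and masses are not known exactly. Their poses are not given: they have to be found in the camera images.
- tee: Grey metal pipe tee, lying flat: a straight run 96 mm long with one branch from its middle. Tubes 29 mm in diameter, each ending in a collar 36 mm in diameter and 14 mm long. Origin on the bench right under the point where the axes cross (axes 18 mm above it); the run goes 48 mm to +y and 48 mm to -y, the branch 48 mm to +x; z up. About 0.28 kg.
- elbow: Grey metal 90-degree pipe elbow, lying flat: two equal arms. Tubes 29 mm in diameter, each ending in a collar 36 mm in diameter and 14 mm long; a ball of 36 mm diameter at the corner. Origin on the bench right under the corner where the axes cross (axes 18 mm above it); one arm goes 48 mm to +x, the other 48 mm to +y; z up. About 0.24 kg.
- flange: Round steel pipe flange, hub up: disc 90 mm in diameter and 14 mm thick with four dark bolt holes, and on it a round hub 46 mm in diameter rising to 44 mm above the underside. Origin at the centre of the underside, z up. About 0.45 kg.
- coupling: Plain grey metal pipe coupling standing on end: cylinder 42 mm in diameter (45 mm over two narrow end beads, drawn only), 44 mm high, dark bore on top. Origin at the centre of the underside, z up. About 0.2 kg.
- board_tee: Fixed plywood board, 110 x 110 x 6 mm, flat on the bench; origin at the centre of its underside, z up. A black T-shaped outline (filled, 4 mm larger all round than the tee) on its top. With the tee right in it, the tee's origin is on the top face at x = -14 mm, y = 0 of this board and its axes are parallel to the board's: run along y, branch pointing to +x.
- board_elbow: Fixed plywood board, 110 x 110 x 6 mm, flat on the bench; origin at the centre of its underside, z up. A black L-shaped outline (filled, 4 mm larger all round than the elbow) on its top. With the elbow right in it, the elbow's origin is on the top face at x = -14 mm, y = -14 mm of this board and its axes are parallel to the board's: arms pointing to +x and +y.
- board_flange: Fixed plywood board, 110 x 110 x 6 mm, flat on the bench; origin at the centre of its underside, z up. A large black disc, 100 mm in diameter, the flange's outline, is printed at its centre; the flange goes there hub up, turned any way.
- board_coupling: Fixed plywood board, 110 x 110 x 6 mm, flat on the bench; origin at the centre of its underside, z up. A small black disc, 54 mm in diameter, the coupling's outline, is printed at its centre; the coupling stands there on end, turned any way.
- tin: Bystander: upright grey paste tin, 70 mm in diameter, 90 mm high; origin at the centre of its underside, z up. Leave it where it is.
- wrench: Bystander: steel wrench, 200 mm long, lying on the bench; it lies along its x axis, origin near its middle. Leave it where it is.
There are look-alikes about, which are no part of the job. What is shaped like the elbow but blue is not meant.

How it is judged:
By the outcome, as a careful person would: the job done as asked, in the order asked, and still so for the second after the job is handed in, with the robot touching nothing.
It also fails if it takes over 101 s, if anything falls off the work surface, if the arm or the gripper's body presses on something with over 40 N, if the wrist force passes 120 N, or if a joint passes its speed limit or range.

### The arm

A 7-joint arm with a two-finger parallel gripper is mounted at the origin on the work surface. World frame = base frame: x ahead of the robot, y to its left, z up, the work surface at z = 0. Lengths are in m, angles in rad, forces in N, time in s.
With the tool pointing down it reaches from about 0.4 to 0.875 m from the base axis. Payload 6.5 kg.
Tool frame: the origin (TCP) lies midway between the tips of the shut fingers; the grasp point (between the pads) lies 19 mm behind it; z points along the fingers, y is the line along which they close (so a half turn about z gives the same grasp; the last joint's range is limited). The gripper opens to 85 mm and grips with 20 to 120 N. Pads are 22 mm wide; open, the fingers measure 114 mm over their backs; the gripper's body (76 mm by 85 mm) begins 54 mm behind the grasp point. The pads swing forward as they close: fully open they stand 13 mm farther back than shut.
Start: joints at [-1.37, 0.536, -0.004, 1.538, 0.003, 1.067, -0.071], TCP at [0.171, 0.627, 0.231] pointing down, gripper open.
Joint ranges: [-2.7, 2.7], [-0.37, 2.16], [-1.27, 1.26], [0.24, 2.4], [-1.31, 4.45], [0.19, 1.91], [-2.76, 2.76]. Speed limits (rad/s): [2.39, 2.39, 3.14, 3.14, 3.14, 3.14, 3.14].

### API

Orientations are given as a unit quaternion [w, x, y, z].
In Python, from plant import arm, grab_frame gives the robot as it stands.
- The arm moves only by the tool jog_arm, never from a script. Its argument "steps" is one flat list of numbers, 5 for each row, row after row: the closure, from -1 (fully open) to 1 (shut), then the shift along the tool's x, y, z in m, then the turn about the tool's z in degrees. In form: [fingers, dx, dy, dz, twist, fingers, dx, dy, dz, twist, ...]. A call has 1 to 5 rows; each row shifts and turns the commanded pose from where the row before left it, along the tool's axes as they then stand; what a row does not reach is not made up. A row lasts 1/10 s, in which the tool goes at most 50 mm and 8.59 degrees, less where a joint would pass 70% of its speed; a pose out of reach is approached as far as the arm can. A call with a gripper value outside its range is refused whole. The fingers move at their own pace and stop on an object; the grip force is fixed at half the most. Time passes only in rows, so rows that do not move let the fingers close. It gives the time, the measured TCP pose, the force, the opening and the grip force at its end, in the units of the state.
- arm.state(): the state, without advancing time (a new reading comes with each control period).
- grab_frame(name): name is "scene" or "side" or "wrist"; returns a dict with "pixels" (384x512x3 uint8, blue, green, red), "range_z" (384x512 float32, m along the optical axis (not along the pixel's ray), 0 where there is no reading), "fx", "fy", "cx", "cy" (pixels), "rvec" (rotation vector, rad) and "tvec" (3), from world to camera coordinates, as OpenCV has them. Camera axes: x right, y down, z forward; pixel columns grow to the right and rows downward; lengths in m; the calibration is good to about 2 mm. A picture is of the moment at which its call begins.
- arm.finish_job(): hands the job in; it is judged then, once.
The state is a dict: "t": time; "q": joint angles; "qd": joint speeds; "effort": joint torques, N m; "tool_pos": TCP position; "tcp_rot": TCP orientation; "wrist_force": force on the tool from outside, world axes, zero at the start; "moment": the same for the moment, N m; "grip_width": opening from 0.0 (shut) to 1.0 (fully open); "gripper_force": force on a finger pad.
Only numpy, scipy, OpenCV 4.12 (cv2) and the standard library are available. Lean on these libraries where they do the work, as an engineer would, in place of code of your own. Each camera call takes 0.05 s, during which the arm holds its last target. There are 200 camera calls.

## Working session

There is one attempt and no reset: what is moved stays moved. The work goes in short steps, Python scripts to look and compute and a tool call to move; the robot and the scene stay as the last step left them, time stands still between calls to the robot, and variables do not carry over. Pictures are saved under pics/ and viewed, at most 14 in all, crops included, and the job is handed in when it is done.

Besides the shell and the picture viewer there is one more tool, called after "Emit:" as name(argument=value, ...) on one line, values as JSON. jog_arm: Moves the arm, as the interface text tells. Its arguments: {"type":"object","properties":{"steps":{"type":"array"}},"required":["steps"]}

```bash
ls; mkdir -p pics
cat > h.py <<'E'
import numpy as np, cv2
from plant import arm, grab_frame
def cloud(f):
    R=cv2.Rodrigues(np.array(f["rvec"],float))[0]; t=np.array(f["tvec"],float).ravel()
    z=f["range_z"].astype(float); v,u=np.mgrid[:z.shape[0],:z.shape[1]]
    P=np.stack([(u-f["cx"])/f["fx"]*z,(v-f["cy"])/f["fy"]*z,z],-1)
    W=(P-t)@R; W[z==0]=np.nan
    return W
E
python3 - <<'E'
from h import *
import pickle
for n in ["scene","side","wrist"]:
    f=grab_frame(n); cv2.imwrite(f"pics/{n}0.png",f["pixels"]); pickle.dump(dict(f),open(f"{n}0.pkl","wb"))
    R=cv2.Rodrigues(np.array(f["rvec"],float))[0]; print(n,-R.T@np.array(f["tvec"]).ravel(),R[2])
print(arm.state())
E
```

```text
pics
scene [ 1.25011052 -0.35804076  0.73049554] [-0.64292714  0.41399248 -0.64440276]
side [ 0.27155901 -0.558075    0.81320399] [ 0.25384082  0.62899712 -0.73479757]
wrist [0.09264934 0.64705534 0.37289903] [ 0.30669498 -0.08508106 -0.94799758]
{'t': 0.15, 'q': array([-1.370202  ,  0.53702011, -0.00444337,  1.53865709,  0.00260324,
        1.06729373, -0.07124407]), 'qd': array([ 9.94234387e-04, -3.95047174e-05, -1.60283540e-03, -1.00332456e-03,
        1.68227690e-03,  7.93809014e-05, -2.91111286e-04]), 'effort': array([ 1.89899220e-03, -5.83788514e+01,  1.04998894e+00, -2.59350210e+01,
        1.25101284e-02,  6.50726652e-03, -1.00296339e-05]), 'tool_pos': array([0.17124263, 0.62652389, 0.23059192]), 'tcp_rot': array([-3.99577649e-05,  1.32985491e-01,  9.91117747e-01, -6.85091674e-04]), 'wrist_force': array([-0.40078888, -0.50812699,  0.54583721]), 'moment': array([-0.03848182, -0.06310549, -0.02238081]), 'gripper_force': 0.0, 'grip_width': 0.998678696616987}
```

View pics/scene0.png

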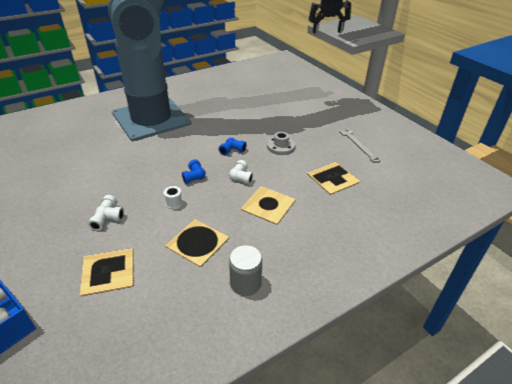

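View pics/side0.png

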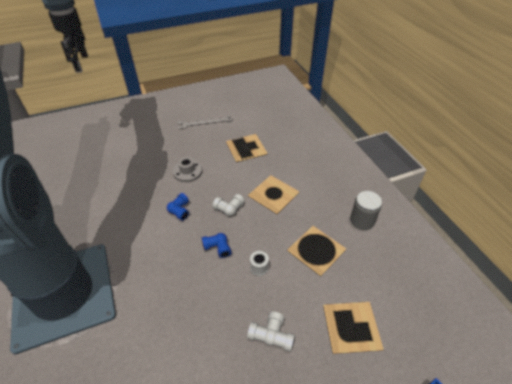

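Candidates (scene px): the elbow could be white (241,172) or blue (194,172) or (232,146), and I choose the white one. Tee is at (107,212), coupling (173,197), flange (281,143). Boards: L (108,271), large disc (197,242), small disc (269,204), T (333,177). Next I'll rectify both views onto the bench plane.

```bash
cat >> h.py <<'E'
def ortho(f,z,x0,x1,y0,y1,res=0.001):
    # image rows: x decreasing (top=far x), columns: y decreasing (left=+y)
    xs=np.arange(x1,x0,-res); ys=np.arange(y1,y0,-res)
    X,Y=np.meshgrid(xs,ys,indexing="ij")
    p,_=cv2.projectPoints(np.stack([X,Y,np.full_like(X,z)],-1).reshape(-1,3),np.array(f["rvec"],float),np.array(f["tvec"],float),np.array([[f["fx"],0,f["cx"]],[0,f["fy"],f["cy"]],[0,0,1.]]),None)
    m=p.reshape(*X.shape,2).astype(np.float32)
    return cv2.remap(f["pixels"],m[...,0],m[...,1],cv2.INTER_LINEAR)
E
python3 - <<'E'
from h import *
import pickle
for n,px in [("scene",dict(tee=(107,212),elbow=(241,172),flange=(281,143),coup=(173,197),b1=(194,172),b2=(232,146),BL=(90,285),BF=(197,260),BC=(250,205),BT=(320,170),tin=(246,255)))]:
    f=pickle.load(open(n+"0.pkl","rb")); W=cloud(f)
    for k,(u,v) in px.items(): print(k,np.round(W[v,u],3))
for n in ["scene","side"]:
    f=pickle.load(open(n+"0.pkl","rb"))
    o=ortho(f,0.006,0.3,0.9,-0.45,0.35); print(o.shape); cv2.imwrite(f"pics/ortho_{n}.png",o)
E
```

```text
tee [ 0.434 -0.279  0.028]
elbow [0.473 0.091 0.035]
flange [0.402 0.278 0.03 ]
coup [ 0.48  -0.118  0.041]
b1 [ 0.4   -0.022  0.032]
b2 [0.324 0.145 0.019]
BL [ 0.618 -0.374  0.007]
BF [ 0.675 -0.146  0.006]
BC [0.577 0.057 0.007]
BT [0.552 0.317 0.006]
tin [ 0.783 -0.079  0.092]
(601, 800, 3)
(601, 800, 3)
```

Run:
```python
from h import *
import pickle
for n in ["scene","side"]:
    f=pickle.load(open(n+"0.pkl","rb"))
    o=ortho(f,0.006,0.28,0.9,-0.46,0.46,0.00115); print(o.shape); cv2.imwrite(f"pics/ortho_{n}.png",o)
```

```text
(540, 800, 3)
(540, 800, 3)
```

View pics/ortho_side.png

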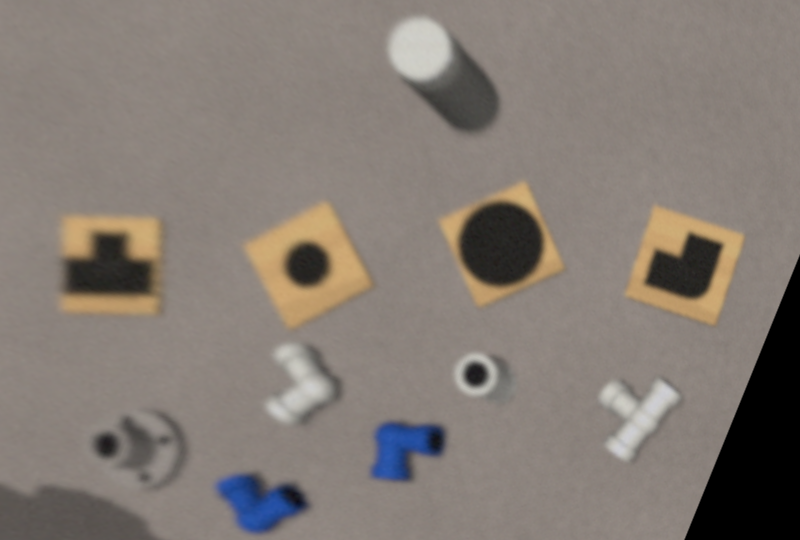

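```bash
cat >> h.py <<'E'
from scipy.optimize import least_squares
def cyl(P,a,b,r):  # signed distance to capped cylinder
    a,b=np.array(a,float),np.array(b,float); L=np.linalg.norm(b-a); d=(b-a)/L; q=P-a; s=q@d
    rho=np.linalg.norm(q-np.outer(s,d),axis=1)-r; h=np.abs(s-L/2)-L/2
    return np.minimum(np.maximum(rho,h),0)+np.hypot(np.maximum(rho,0),np.maximum(h,0))
def arm_(d): 
    d=np.array(d,float); o=np.array([0,0,.018]); return [(o,o+.048*d,.0145),(o+.034*d,o+.048*d,.018)]
Z=lambda z:(0,0,z)
SH=dict(tee=arm_((0,1,0))+arm_((0,-1,0))+arm_((1,0,0)),
 elbow=arm_((1,0,0))+arm_((0,1,0)),
 flange=[(Z(0),Z(.014),.045),(Z(0),Z(.044),.023)], coupling=[(Z(0),Z(.044),.0215)])
def sdf(n,P):
    D=[cyl(P,*c) for c in SH[n]]
    if n=="elbow": D.append(np.linalg.norm(P-[0,0,.018],axis=1)-.018)
    return np.min(D,0)
def fit(n,P,g,zb=0.):
    """P world points, g=(x,y,th) -> fit"""
    def res(p):
        c,s=np.cos(p[2]),np.sin(p[2]); Q=P-[p[0],p[1],zb]
        return sdf(n,np.stack([c*Q[:,0]+s*Q[:,1],-s*Q[:,0]+c*Q[:,1],Q[:,2]],1))
    best=min((least_squares(res,[g[0],g[1],g[2]+d],loss="soft_l1",f_scale=.002,x_scale=[.01,.01,.2]) for d in ((-.3,0,.3) if n in("tee","elbow") else (0,))),key=lambda r:r.cost)
    return best.x, np.median(np.abs(res(best.x)))
def pts(f,c,rad,zmin=.004,zmax=.06):
    W=cloud(f); px=f["pixels"].astype(int)
    m=(np.hypot(W[...,0]-c[0],W[...,1]-c[1])<rad)&(W[...,2]>zmin)&(W[...,2]<zmax)&(px[...,0]-px[...,2]<50)
    return W[m]
E
cat > meas.py <<'E'
from h import *
import pickle
G=dict(tee=(.43,-.285,np.radians(40),.075),elbow=(.455,.09,np.radians(45),.062),flange=(.385,.29,0,.06),coupling=(.47,-.115,0,.04))
F={n:pickle.load(open(n+"0.pkl","rb")) for n in("scene","side")}
for k,g in G.items():
    A=[]
    for n,f in F.items():
        P=pts(f,g,g[3]); A.append(P); x,e=fit(k,P,g); print(k,n,len(P),np.round(x[:2],4),round(np.degrees(x[2]),1),"med",round(e,4),"zmax",round(np.percentile(P[:,2],98),4))
    x,e=fit(k,np.vstack(A),g); print(k,"both",np.round(x[:2],4),round(np.degrees(x[2]),1),round(e,4))
B=dict(tee=(.60,.335),coupling=(.598,.105),flange=(.622,-.117),elbow=(.597,-.33))
for k,b in B.items():
    for n,f in F.items():
        o=ortho(f,.006,b[0]-.085,b[0]+.085,b[1]-.085,b[1]+.085,.0005); hsv=cv2.cvtColor(o,cv2.COLOR_BGR2HSV)
        bl=(o.max(2)<75).astype(np.uint8); wood=((hsv[...,1]>70)&(hsv[...,0]>8)&(hsv[...,0]<32)).astype(np.uint8)
        w=lambda u,v:(round(b[0]+.085-v*.0005,4),round(b[1]+.085-u*.0005,4))
        big=lambda m:max(cv2.findContours(m,cv2.RETR_EXTERNAL,cv2.CHAIN_APPROX_NONE)[0],key=cv2.contourArea)
        (cu,cv_),wh,a=cv2.minAreaRect(big(cv2.morphologyEx(wood|bl,cv2.MORPH_OPEN,np.ones((9,9)))))
        c=big(cv2.morphologyEx(bl,cv2.MORPH_OPEN,np.ones((7,7)))); M=cv2.moments(c); r=cv2.minAreaRect(c)
        print("board",k,n,w(cu,cv_),np.round(np.array(wh)*.5,1),"ang",round(a,1),"| black cen",w(M["m10"]/M["m00"],M["m01"]/M["m00"]),"area mm2",M["m00"]/4,"rect",w(*r[0]),np.round(np.array(r[1])*.5,1),round(r[2],1))
for n,f in F.items():
    W=cloud(f).reshape(-1,3); m=(W[:,0]>.5)&(W[:,0]<.7)&(abs(W[:,1])<.3)&(abs(W[:,2])<.005); print("bench z",np.median(W[m,2]))
E
python3 meas.py
```

```text
tee scene 693 [ 0.417  -0.2862] 51.0 med 0.0009 zmax 0.0376
tee side 971 [ 0.4146 -0.2841] 50.8 med 0.0007 zmax 0.0368
tee both [ 0.4163 -0.2855] 51.2 0.001
elbow scene 358 [0.4525 0.0837] 35.1 med 0.0008 zmax 0.0373
elbow side 403 [0.4505 0.0856] 35.4 med 0.0008 zmax 0.0362
elbow both [0.4515 0.0845] 35.0 0.001
flange scene 461 [0.3835 0.2921] -3866.3 med 0.0011 zmax 0.0468
flange side 538 [0.3812 0.2942] -9389.6 med 0.001 zmax 0.0456
flange both [0.3828 0.2932] 20436.3 0.0011
coupling scene 341 [ 0.4607 -0.1118] 243.0 med 0.0009 zmax 0.0468
coupling side 367 [ 0.4593 -0.1095] -75.3 med 0.0008 zmax 0.0462
coupling both [ 0.4604 -0.1107] 104.7 0.001
board tee scene (0.598, 0.3285) [114.  114.1] ang 1.4 | black cen (0.5896, 0.3311) area mm2 4672.125 rect (0.5967, 0.331) [98.  67.4] 1.2
board tee side (0.5952, 0.3323) [116.1 112.9] ang 1.4 | black cen (0.5892, 0.3352) area mm2 4106.875 rect (0.5967, 0.3353) [64.5 93.5] 90.0
board coupling scene (0.5975, 0.1016) [112.4 114.8] ang 61.9 | black cen (0.5957, 0.1031) area mm2 1741.125 rect (0.5957, 0.103) [46.5 47. ] 90.0
board coupling side (0.5953, 0.1055) [114.6 113.6] ang 61.9 | black cen (0.5962, 0.107) area mm2 1476.875 rect (0.5961, 0.1071) [42.8 43.8] 45.0
board flange scene (0.6213, -0.1201) [113.3 113.1] ang 66.0 | black cen (0.6194, -0.1197) area mm2 6956.375 rect (0.6192, -0.1195) [93.5 94. ] 90.0
board flange side (0.6192, -0.1168) [113.7 112.5] ang 65.6 | black cen (0.6198, -0.116) area mm2 6560.125 rect (0.6197, -0.116) [91.5 91. ] 90.0
board elbow scene (0.5971, -0.3305) [111.  114.2] ang 18.2 | black cen (0.5912, -0.3322) area mm2 3795.75 rect (0.5961, -0.3295) [70.7 69.9] 18.2
board elbow side (0.5949, -0.3271) [112.2 111.9] ang 18.3 | black cen (0.5918, -0.3284) area mm2 3580.0 rect (0.5968, -0.3257) [68.5 68.5] 18.4
bench z 0.0008374669215874006
bench z -6.617712269341034e-05
```

```bash
cat > go.py <<'E'
# go.py x y z yaw_deg : displacement in current tool axes
import sys; from h import *
from scipy.spatial.transform import Rotation as Ro
s=arm.state(); w,x,y,z=s["tcp_rot"]; R=Ro.from_quat([x,y,z,w]).as_matrix(); p=s["tool_pos"]
yaw=np.degrees(np.arctan2(R[1,1],R[0,1])); T=np.array(sys.argv[1:4],float)
tw=yaw-float(sys.argv[4]) if len(sys.argv)>4 else 0.; tw=(tw+180)%360-180
print("t",round(s["t"],2),"pos",np.round(p,4),"yaw",round(yaw,2),"tilt",np.round(R[:2,2],3),"width",round(s["grip_width"],3),"Fg",round(s["gripper_force"],1),"F",np.round(s["wrist_force"],1))
d=R.T@(T-p); print("shift",np.round(d,4),"dist",round(np.linalg.norm(d),3),"twist",round(tw,2))
n=int(max(np.ceil(np.linalg.norm(d)/.048),np.ceil(abs(tw)/8.4),1)); st=(T-p)/n
rows=[]
for i in range(n):
    rows.append([*np.round(R.T@st,4),round(tw/n,2)]); R=R@Ro.from_euler("z",tw/n,degrees=True).as_matrix()
print(rows)
E
python3 go.py .4263 -.2722 .13 51.1
python3 - <<'E'
from h import *
i=cv2.imread("pics/scene0.png")[120:230,80:310]; cv2.imwrite("pics/crop.png",cv2.resize(i,None,fx=3,fy=3,interpolation=cv2.INTER_CUBIC))
E
```

```text
t 0.15 pos [0.1712 0.6265 0.2306] yaw 74.72 tilt [-0.    -0.001] width 0.999 Fg 0.0 F [-0.4 -0.5  0.5]
shift [-0.4829 -0.7996  0.1017] dist 0.94 twist 23.62
[[np.float64(-0.0241), np.float64(-0.04), np.float64(0.0051), np.float64(1.18)], [np.float64(-0.025), np.float64(-0.0395), np.float64(0.0051), np.float64(1.18)], [np.float64(-0.0258), np.float64(-0.0389), np.float64(0.0051), np.float64(1.18)], [np.float64(-0.0266), np.float64(-0.0384), np.float64(0.0051), np.float64(1.18)], [np.float64(-0.0274), np.float64(-0.0379), np.float64(0.0051), np.float64(1.18)], [np.float64(-0.0281), np.float64(-0.0373), np.float64(0.0051), np.float64(1.18)], [np.float64(-0.0289), np.float64(-0.0367), np.float64(0.0051), np.float64(1.18)], [np.float64(-0.0296), np.float64(-0.0361), np.float64(0.0051), np.float64(1.18)], [np.float64(-0.0304), np.float64(-0.0355), np.float64(0.0051), np.float64(1.18)], [np.float64(-0.0311), np.float64(-0.0348), np.float64(0.0051), np.float64(1.18)], [np.float64(-0.0318), np.float64(-0.0342), np.float64(0.0051), np.float64(1.18)], [np.float64(-0.0325), np.float64(-0.0335), np.float64(0.0051), np.float64(1.18)], [np.float64(-0.0332), np.float64(-0.0329), np.float64(0.0051), np.float64(1.18)], [np.float64(-0.0339), np.float64(-0.0322), np.float64(0.0051), np.float64(1.18)], [np.float64(-0.0345), np.float64(-0.0315), np.float64(0.0051), np.float64(1.18)], [np.float64(-0.0352), np.float64(-0.0307), np.float64(0.0051), np.float64(1.18)], [np.float64(-0.0358), np.float64(-0.03), np.float64(0.0051), np.float64(1.18)], [np.float64(-0.0364), np.float64(-0.0293), np.float64(0.0051), np.float64(1.18)], [np.float64(-0.037), np.float64(-0.0285), np.float64(0.0051), np.float64(1.18)], [np.float64(-0.0376), np.float64(-0.0277), np.float64(0.0051), np.float64(1.18)]]
```

View pics/crop.png

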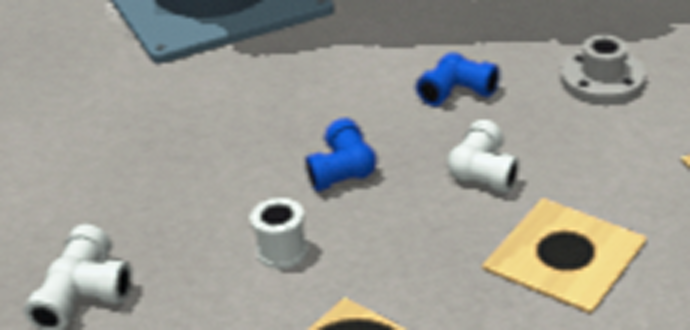

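The crop (3x from scene offset (80,120)) shows the grey-white elbow at (483,157), i.e. scene (241,172). The two blue look-alikes are at (341,155) and (457,78), and the tee, coupling and flange are as expected. I'll go to the tee first, via a waypoint that stays within reach.

```bash
python3 - <<'E'
s=open("go.py").read(); i=s.index("n=int(max("); open("go.py","w").write(s[:i]+'''n=max(int(np.ceil(np.linalg.norm(d)/.0495)),1); m=int(np.ceil(abs(tw)/8.5))
print("shift rows",n,[float(v) for v in np.round(d/n,4)],"then twist rows",m,round(tw/max(m,1),2))
''')
E
python3 go.py .48 .2 .2
```

```text
t 0.15 pos [0.1712 0.6265 0.2306] yaw 74.72 tilt [-0.    -0.001] width 0.999 Fg 0.0 F [-0.4 -0.5  0.5]
shift [-0.4103 -0.33    0.0311] dist 0.527 twist 0.0
shift rows 11 [-0.0373, -0.03, 0.0028] then twist rows 0 0.0
```

Emit:
jog_arm(steps=[-1,-0.037,-0.03,0.003,0,-1,-0.037,-0.03,0.003,0,-1,-0.037,-0.03,0.003,0,-1,-0.037,-0.03,0.003,0,-1,-0.037,-0.03,0.003,0])

```text
t: 0.65
tool_pos: [0.3111, 0.4317, 0.2161]
tcp_rot: [0.0, 0.133, 0.991, -0.0]
wrist_force: [1.7, 0.0, -0.7]
grip_width: 1.0
gripper_force: 0.0
```

Emit:
jog_arm(steps=[-1,-0.037,-0.03,0.003,0,-1,-0.037,-0.03,0.003,0,-1,-0.037,-0.03,0.003,0,-1,-0.037,-0.03,0.003,0,-1,-0.037,-0.03,0.003,0])

```text
t: 1.15
tool_pos: [0.45, 0.2384, 0.2013]
tcp_rot: [0.0, 0.133, 0.991, 0.0]
wrist_force: [0.9, 0.9, 0.5]
grip_width: 0.998
gripper_force: 0.0
```

```bash
python3 go.py .4263 -.2722 .12 51.1
```

```text
t 1.15 pos [0.45   0.2384 0.2013] yaw 74.73 tilt [0. 0.] width 0.998 Fg 0.0 F [0.9 0.9 0.5]
shift [-0.1117 -0.4988  0.0812] dist 0.518 twist 23.63
shift rows 11 [-0.0102, -0.0453, 0.0074] then twist rows 3 7.88
```

Emit:
jog_arm(steps=[-1,-0.01,-0.045,0.007,0,-1,-0.01,-0.045,0.007,0,-1,-0.01,-0.045,0.007,0,-1,-0.01,-0.045,0.007,0,-1,-0.01,-0.045,0.007,0])

```text
t: 1.65
tool_pos: [0.4377, 0.0081, 0.1661]
tcp_rot: [0.0, 0.133, 0.991, 0.0]
wrist_force: [1.1, 0.5, 0.2]
grip_width: 1.002
gripper_force: 0.0
```

Emit:
jog_arm(steps=[-1,-0.01,-0.045,0.007,0,-1,-0.01,-0.045,0.007,0,-1,-0.01,-0.045,0.007,0,-1,-0.01,-0.045,0.007,0,-1,-0.01,-0.045,0.007,0])

```text
t: 2.15
tool_pos: [0.4267, -0.2221, 0.131]
tcp_rot: [0.0, 0.133, 0.991, 0.0]
wrist_force: [1.2, 0.4, 0.3]
grip_width: 1.0
gripper_force: 0.0
```

Emit:
jog_arm(steps=[-1,-0.01,-0.045,0.007,0,-1,0,0,0,7.9,-1,0,0,0,7.9,-1,0,0,0,7.9,-1,0,0,0,0])

```text
t: 2.65
tool_pos: [0.4247, -0.2664, 0.1241]
tcp_rot: [-0.0, 0.334, 0.942, -0.0]
wrist_force: [-0.9, 0.1, -0.8]
grip_width: 1.002
gripper_force: 0.0
```

```bash
cat > wr.py <<'E'
# wr.py part x y th_deg zb [rad]: fit part in the wrist view
import sys; from h import *
k=sys.argv[1]; g=[float(a) for a in sys.argv[2:6]]
for n in ("wrist","scene","side"):
    f=grab_frame(n); P=pts(f,g,float(sys.argv[6]) if len(sys.argv)>6 else .07,g[3]+.004,g[3]+.055)
    if len(P)>60:
        x,e=fit(k,P,(g[0],g[1],np.radians(g[2])),g[3]); print(n,len(P),np.round(x[:2],4),round(np.degrees(x[2])%360,1),"med",round(e,4))
E
python3 wr.py tee .416 -.285 51 0; python3 go.py .4263 -.2722 -.002 51.1
```

```text
wrist 4596 [ 0.4153 -0.2855] 50.6 med 0.0005
scene 691 [ 0.4169 -0.2861] 51.0 med 0.0009
side 861 [ 0.4145 -0.2841] 50.9 med 0.0009
t 2.8 pos [ 0.4248 -0.2662  0.1242] yaw 51.23 tilt [-0.  0.] width 1.001 Fg 0.0 F [-0.6  0.4  0.4]
shift [-0.0049 -0.0038  0.1262] dist 0.126 twist 0.13
shift rows 3 [-0.0016, -0.0013, 0.0421] then twist rows 1 0.13
```

Emit:
jog_arm(steps=[-1,-0.005,-0.004,0.04,0,-1,0,0,0.04,0,-1,0,0,0.03,0,-1,0,0,0.016,0,-1,0,0,0,0])

```text
t: 3.3
tool_pos: [0.4247, -0.2717, -0.0036]
tcp_rot: [-0.002, 0.333, 0.943, 0.001]
wrist_force: [-0.5, -0.8, 0.8]
grip_width: 0.998
gripper_force: 0.0
```

Emit:
jog_arm(steps=[1,0,0,0,0,1,0,0,0,0,1,0,0,0,0,1,0,0,0,0,1,0,0,0,0])

```text
t: 3.8
tool_pos: [0.4271, -0.273, -0.0003]
tcp_rot: [0.001, 0.333, 0.943, 0.0]
wrist_force: [-1.4, 1.4, 7.9]
grip_width: 0.748
gripper_force: 66.0
```

Emit:
jog_arm(steps=[1,0,0,-0.01,0,1,0,0,-0.03,0,1,0,0,-0.04,0,1,0,0,-0.04,0,1,0,0,0,0])

```text
t: 4.3
tool_pos: [0.4291, -0.2746, 0.1235]
tcp_rot: [0.005, 0.334, 0.943, -0.0]
wrist_force: [0.8, -0.4, -2.5]
grip_width: 0.749
gripper_force: 67.8
```

```bash
python3 wr.py tee .416 -.285 51 .12;python3 go.py .52 .03 .13 ; python3 go.py .5984 .3331 .12 -1.4
```

```text
wrist 18169 [ 0.4165 -0.2867] 51.0 med 0.003
scene 853 [ 0.4187 -0.2859] 49.7 med 0.002
side 625 [ 0.4151 -0.2834] 50.8 med 0.0006
t 4.45 pos [ 0.4259 -0.2721  0.1182] yaw 51.04 tilt [-0.  0.] width 0.749 Fg 67.7 F [ 0.4 -0.  -1.7]
shift [ 0.1168  0.2941 -0.0117] dist 0.317 twist 0.0
shift rows 7 [0.0167, 0.042, -0.0017] then twist rows 0 0.0
t 4.45 pos [ 0.4259 -0.2721  0.1182] yaw 51.04 tilt [-0.  0.] width 0.749 Fg 67.7 F [ 0.4 -0.  -1.7]
shift [ 0.2464  0.5791 -0.0015] dist 0.629 twist 52.44
shift rows 13 [0.019, 0.0445, -0.0001] then twist rows 7 7.49
```

Emit:
jog_arm(steps=[1,0.019,0.0445,0,0,1,0.019,0.0445,0,0,1,0.019,0.0445,0,0,1,0.019,0.0445,0,0,1,0.019,0.0445,0,0])

```text
t: 4.95
tool_pos: [0.4912, -0.038, 0.1169]
tcp_rot: [-0.001, 0.334, 0.943, -0.001]
wrist_force: [0.8, 0.3, -2.1]
grip_width: 0.753
gripper_force: 67.5
```

Emit:
jog_arm(steps=[1,0.019,0.0445,0,0,1,0.019,0.0445,0,0,1,0.019,0.0445,0,0,1,0.019,0.0445,0,0,1,0.019,0.0445,0,0])

```text
t: 5.45
tool_pos: [0.5573, 0.1943, 0.1164]
tcp_rot: [-0.001, 0.334, 0.943, -0.001]
wrist_force: [0.9, -0.5, -3.0]
grip_width: 0.749
gripper_force: 67.5
```

Emit:
jog_arm(steps=[1,0.019,0.0445,0,0,1,0.019,0.0445,0,0,1,0.019,0.0445,0,0,1,0,0,0,7.5,1,0,0,0,7.5])

```text
t: 5.95
tool_pos: [0.5963, 0.334, 0.1153]
tcp_rot: [-0.001, 0.455, 0.891, -0.002]
wrist_force: [0.4, -0.8, -2.1]
grip_width: 0.75
gripper_force: 67.7
```

Emit:
jog_arm(steps=[1,0,0,0,7.5,1,0,0,0,7.5,1,0,0,0,7.5,1,0,0,0,7.5,1,0,0,0,7.5])

```text
t: 6.45
tool_pos: [0.5967, 0.3316, 0.1157]
tcp_rot: [-0.0, 0.718, 0.696, -0.002]
wrist_force: [-0.4, 0.4, -2.6]
grip_width: 0.748
gripper_force: 67.7
```

```bash
python3 go.py .5984 .3331 .006 -1.4
python3 - <<'E'
from h import *
f=grab_frame("wrist"); cv2.imwrite("pics/w1.png",f["pixels"])
E
python3 wr.py tee .5817 .3335 -1 .12
```

```text
t 6.45 pos [0.5967 0.3316 0.1157] yaw -1.8 tilt [-0.003 -0.002] width 0.748 Fg 67.7 F [-0.4  0.4 -2.6]
shift [0.0018 0.002  0.1097] dist 0.11 twist -0.4
shift rows 3 [0.0006, 0.0007, 0.0366] then twist rows 1 -0.4
wrist 20928 [0.5795 0.3323] 358.6 med 0.0035
scene 583 [0.5816 0.3324] 357.9 med 0.0031
side 468 [0.5773 0.334 ] 359.4 med 0.0032
```

View pics/w1.png

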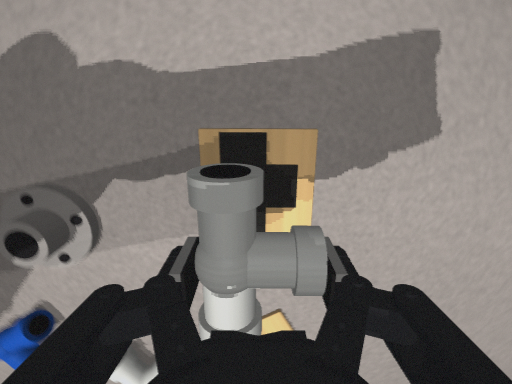

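Wrist view shows the held tee at (240,260) with its branch pointing right (+x), the same way as the black T below it at (258,180). Lowering now.

Emit:
jog_arm(steps=[1,0.002,0.002,0.04,0,1,0,0,0.04,0,1,0,0,0.014,0,1,0,0,0.005,0,1,0,0,0,0])

```text
t: 7.15
tool_pos: [0.6007, 0.3342, 0.0197]
tcp_rot: [0.0, 0.716, 0.698, 0.0]
wrist_force: [0.8, -0.1, -2.4]
grip_width: 0.749
gripper_force: 67.7
```

```bash
python3 go.py .5984 .3331 .006 -1.4
```

```text
t 7.15 pos [0.6007 0.3342 0.0197] yaw -1.45 tilt [ 0. -0.] width 0.749 Fg 67.7 F [ 0.8 -0.1 -2.4]
shift [-0.0012 -0.0023  0.0137] dist 0.014 twist -0.05
shift rows 1 [-0.0012, -0.0023, 0.0137] then twist rows 1 -0.05
```

Emit:
jog_arm(steps=[1,-0.001,-0.0025,0.008,0,1,0,0,0.003,0,1,0,0,0.001,0,1,0,0,0,0])

```text
t: 7.55
tool_pos: [0.5978, 0.3336, 0.0077]
tcp_rot: [0.0, 0.716, 0.698, 0.0]
wrist_force: [0.0, 0.2, -1.4]
grip_width: 0.748
gripper_force: 67.7
```

```bash
python3 go.py .5984 .3331 .006 -1.4; python3 wr.py tee .5817 .3335 -1 .006
```

```text
t 7.55 pos [0.5978 0.3336 0.0077] yaw -1.47 tilt [0. 0.] width 0.748 Fg 67.7 F [ 0.   0.2 -1.4]
shift [-0.0005  0.0006  0.0017] dist 0.002 twist -0.07
shift rows 1 [-0.0005, 0.0006, 0.0017] then twist rows 1 -0.07
wrist 18562 [0.5818 0.3353] 358.3 med 0.0014
scene 485 [0.5844 0.3338] 356.9 med 0.0024
side 380 [0.579  0.3354] 358.0 med 0.002
```

Emit:
jog_arm(steps=[1,-0.0005,0.0005,0.0015,0,1,0,0,0,0,-1,0,0,0,0,-1,0,0,0,0,-1,0,0,0,0])

```text
t: 8.2
tool_pos: [0.5984, 0.333, 0.0061]
tcp_rot: [0.0, 0.716, 0.698, 0.0]
wrist_force: [0.1, -0.0, 0.2]
grip_width: 1.002
gripper_force: 0.0
```

Emit:
jog_arm(steps=[-1,0,0,-0.03,0,-1,0,0,-0.04,0,-1,0,0,-0.04,0,-1,0,0,-0.03,0,-1,0,0,0,0])

```text
t: 8.7
tool_pos: [0.6013, 0.3338, 0.1512]
tcp_rot: [0.001, 0.716, 0.698, 0.004]
wrist_force: [-0.7, 0.6, -0.5]
grip_width: 1.002
gripper_force: 0.0
```

```bash
cat > chk.py <<'E'
# chk.py name bx by : outline fit + picture for several cameras
import sys; from h import *
k,bx,by,cams=sys.argv[1],float(sys.argv[2]),float(sys.argv[3]),sys.argv[4].split(",")
for n in cams:
    f=grab_frame(n); o=ortho(f,.006,bx-.075,bx+.075,by-.075,by+.075,.0005); cv2.imwrite(f"pics/chk_{k}_{n}.png",o)
E
python3 chk.py tee .5957 .332 wrist; python3 wr.py tee .5817 .3335 -1 .006;python3 go.py .47 .1 .12 35.2
```

```text
wrist 4084 [0.5829 0.3343] 358.1 med 0.0004
scene 495 [0.5838 0.3332] 358.3 med 0.0009
side 367 [0.5808 0.3352] 358.3 med 0.001
t 8.9 pos [0.5972 0.3327 0.1445] yaw -1.48 tilt [-0.002 -0.001] width 0.998 Fg 0.0 F [-1.1 -0.2  0.2]
shift [-0.2359 -0.1211  0.025 ] dist 0.266 twist -36.68
shift rows 6 [-0.0393, -0.0202, 0.0042] then twist rows 5 -7.34
```

View pics/chk_tee_wrist.png

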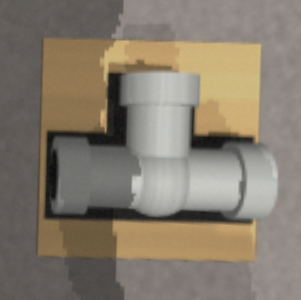

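Rectified wrist view shows the tee inside the T outline (outline columns ≈47–253, rows ≈70–218), about 1–2 mm off centre and within the 4 mm margin. The right collar overhangs only through parallax. Next, the elbow.

Emit:
jog_arm(steps=[-1,-0.039,-0.02,0.004,0,-1,-0.039,-0.02,0.004,0,-1,-0.039,-0.02,0.004,0,-1,-0.039,-0.02,0.004,0,-1,-0.039,-0.02,0.004,0])

```text
t: 9.4
tool_pos: [0.4912, 0.1389, 0.1246]
tcp_rot: [-0.0, 0.716, 0.698, -0.001]
wrist_force: [2.2, -0.7, 0.8]
grip_width: 1.0
gripper_force: 0.0
```

Emit:
jog_arm(steps=[-1,-0.039,-0.02,0.004,-7.3,-1,0,0,0,-7.3,-1,0,0,0,-7.3,-1,0,0,0,-7.3,-1,0,0,0,-7.3])

```text
t: 9.9
tool_pos: [0.4712, 0.1018, 0.1208]
tcp_rot: [-0.001, 0.459, 0.888, -0.001]
wrist_force: [0.6, -0.4, -0.3]
grip_width: 1.0
gripper_force: 0.0
```

```bash
python3 wr.py elbow .4515 .0845 35 0 .06;python3 go.py .4609 .0973 -.002 35.2; python3 wr.py flange .3825 .2931 0 0; python3 wr.py coupling .46 -.111 0 0 .04
```

```text
wrist 3557 [0.4515 0.0843] 34.7 med 0.0004
scene 357 [0.4525 0.0836] 34.9 med 0.0008
side 404 [0.4505 0.0857] 35.5 med 0.0008
t 10.05 pos [0.4714 0.1018 0.1211] yaw 34.86 tilt [-0.002 -0.   ] width 1.002 Fg 0.0 F [-0.4 -0.3 -1.2]
shift [ 0.0022 -0.0111  0.1231] dist 0.124 twist -0.34
shift rows 3 [0.0007, -0.0037, 0.041] then twist rows 1 -0.34
scene 462 [0.3836 0.2922] 192.2 med 0.0011
side 538 [0.3813 0.2943] 119.0 med 0.0009
scene 344 [ 0.4608 -0.1117] 168.7 med 0.001
side 372 [ 0.4593 -0.1095] 84.4 med 0.0008
```

Emit:
jog_arm(steps=[-1,0.002,-0.011,0.04,0,-1,0,0,0.04,0,-1,0,0,0.03,0,-1,0,0,0.0125,0,-1,0,0,0,0])

```text
t: 10.85
tool_pos: [0.4611, 0.097, -0.0017]
tcp_rot: [-0.001, 0.462, 0.887, -0.001]
wrist_force: [-0.1, -0.1, 0.1]
grip_width: 1.003
gripper_force: 0.0
```

Emit:
jog_arm(steps=[1,0,0,0,0,1,0,0,0,0,1,0,0,0,0,1,0,0,0,0,1,0,0,0,0])

```text
t: 11.35
tool_pos: [0.4636, 0.0979, 0.001]
tcp_rot: [0.001, 0.462, 0.887, 0.001]
wrist_force: [0.2, -0.3, 7.9]
grip_width: 0.749
gripper_force: 64.8
```

```bash
python3 go.py .4609 .0973 -.002 35.2;  python3 wr.py elbow .4515 .0845 35 0 .06
```

```text
t 11.35 pos [0.4636 0.0979 0.001 ] yaw 35.02 tilt [0.003 0.001] width 0.749 Fg 64.8 F [ 0.2 -0.3  7.9]
shift [ 0.0011 -0.0026  0.003 ] dist 0.004 twist -0.18
shift rows 1 [0.0011, -0.0026, 0.003] then twist rows 1 -0.18
wrist 15397 [0.4508 0.085 ] 33.6 med 0.0007
scene 435 [0.4532 0.0838] 35.4 med 0.0016
side 319 [0.4487 0.0847] 36.0 med 0.0018
```

Emit:
jog_arm(steps=[1,0,0,-0.01,0,1,0,0,-0.03,0,1,0,0,-0.04,0,1,0,0,-0.04,0,1,0,0,0,0])

```text
t: 12.0
tool_pos: [0.4651, 0.0982, 0.1244]
tcp_rot: [0.003, 0.462, 0.887, 0.003]
wrist_force: [0.3, 0.4, -1.6]
grip_width: 0.749
gripper_force: 67.2
```

```bash
python3 wr.py elbow .4515 .0845 35 .12 .06;python3 go.py .5948 -.3381 .12 -18.3
```

```text
wrist 14755 [0.4515 0.0862] 33.6 med 0.0023
scene 509 [0.453  0.0841] 34.8 med 0.0016
side 403 [0.4468 0.0849] 35.1 med 0.0018
t 12.15 pos [0.4614 0.0977 0.1195] yaw 35.04 tilt [-0.     0.001] width 0.751 Fg 67.2 F [ 0.5 -0.  -1.9]
shift [-0.4334 -0.141  -0.0008] dist 0.456 twist 53.34
shift rows 10 [-0.0433, -0.0141, -0.0001] then twist rows 7 7.62
```

Emit:
jog_arm(steps=[1,-0.0435,-0.014,0,0,1,-0.0435,-0.014,0,0,1,-0.0435,-0.014,0,0,1,-0.0435,-0.014,0,0,1,-0.0435,-0.014,0,0])

```text
t: 12.65
tool_pos: [0.5283, -0.1224, 0.1177]
tcp_rot: [-0.002, 0.462, 0.887, -0.0]
wrist_force: [1.4, -0.3, -0.6]
grip_width: 0.746
gripper_force: 67.1
```

Emit:
jog_arm(steps=[1,-0.0435,-0.014,0,0,1,-0.0435,-0.014,0,0,1,-0.0435,-0.014,0,0,1,-0.0435,-0.014,0,0,1,-0.0435,-0.014,0,0])

```text
t: 13.15
tool_pos: [0.5959, -0.3402, 0.117]
tcp_rot: [-0.002, 0.462, 0.887, 0.0]
wrist_force: [0.0, 0.1, -1.3]
grip_width: 0.748
gripper_force: 67.1
```

Emit:
jog_arm(steps=[1,0,0,0,7.6,1,0,0,0,7.6,1,0,0,0,7.6,1,0,0,0,7.6,1,0,0,0,7.6])

```text
t: 13.65
tool_pos: [0.5955, -0.3385, 0.1169]
tcp_rot: [-0.002, 0.727, 0.686, -0.001]
wrist_force: [0.2, 0.4, -1.9]
grip_width: 0.751
gripper_force: 67.1
```

Emit:
jog_arm(steps=[1,0,0,0,7.6,1,0,0,0,7.6,1,0,0,0,0,1,0,0,0,0])

```text
t: 14.05
tool_pos: [0.596, -0.3387, 0.1178]
tcp_rot: [-0.001, 0.809, 0.588, -0.001]
wrist_force: [0.2, 0.1, -2.3]
grip_width: 0.747
gripper_force: 67.1
```

```bash
python3 go.py .5948 -.3381 .0195 -18.3
python3 - <<'E'
from h import *
f=grab_frame("wrist"); cv2.imwrite("pics/w2.png",f["pixels"])
E
```

```text
t 14.05 pos [ 0.596  -0.3387  0.1178] yaw -17.99 tilt [-0.002  0.001] width 0.747 Fg 67.1 F [ 0.2  0.1 -2.3]
shift [ 0.0002 -0.0011  0.0983] dist 0.098 twist 0.31
shift rows 2 [0.0001, -0.0005, 0.0491] then twist rows 1 0.31
```

View pics/w2.png

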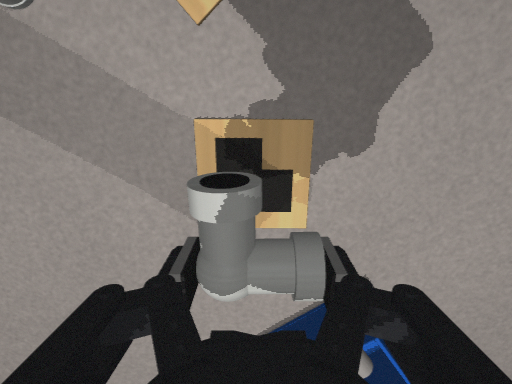

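Wrist view shows the held elbow at (225,265), arms up and right, matching the L outline at (250,170). A blue bin is at (360,350), so I'll check the clearance to it.

Run:
```python
from h import *
f=grab_frame("wrist"); W=cloud(f); px=f["pixels"].astype(int)
m=(px[...,0]-px[...,2]>50)&np.isfinite(W[...,0]); P=W[m]; print(len(P),np.percentile(P,[1,50,99],axis=0).round(3))
d=np.hypot(P[:,0]-.595,P[:,1]+.338); i=np.argsort(d)[:1000:200]; print(P[i].round(3),d[i].round(3))
```

```text
1873 [[ 0.565 -0.594  0.001]
 [ 0.659 -0.521  0.024]
 [ 0.681 -0.491  0.07 ]]
[[ 0.643 -0.367  0.186]
 [ 0.652 -0.496  0.069]
 [ 0.607 -0.507  0.002]
 [ 0.596 -0.51   0.022]
 [ 0.579 -0.516  0.011]] [0.056 0.167 0.169 0.172 0.179]
```

Bin is 16 cm away, so it's clear. Lowering.

Emit:
jog_arm(steps=[1,0,-0.001,0.045,0,1,0,0,0.04,0,1,0,0,0.015,0,1,0,0,0.007,0,1,0,0,0,0])

```text
t: 14.65
tool_pos: [0.5961, -0.3393, 0.0127]
tcp_rot: [0.0, 0.81, 0.587, -0.0]
wrist_force: [0.4, -0.3, -1.4]
grip_width: 0.748
gripper_force: 67.0
```

Emit:
jog_arm(steps=[1,0,0,0.002,0,1,0,0,0,0,1,0,0,0,0])

```text
t: 14.95
tool_pos: [0.5967, -0.3393, 0.0116]
tcp_rot: [0.001, 0.81, 0.587, 0.0]
wrist_force: [-0.9, 0.4, -2.5]
grip_width: 0.748
gripper_force: 67.0
```

```bash
python3 go.py .5948 -.3381 .006 -18.3
```

```text
t 14.95 pos [ 0.5967 -0.3393  0.0116] yaw -18.17 tilt [ 0.002 -0.001] width 0.748 Fg 67.0 F [-0.9  0.4 -2.5]
shift [ 0.0005 -0.0022  0.0056] dist 0.006 twist 0.13
shift rows 1 [0.0005, -0.0022, 0.0056] then twist rows 1 0.13
```

Emit:
jog_arm(steps=[1,0,-0.0015,0.003,0,1,0,0,0.001,0,1,0,0,0,0,1,0,0,0,0])

```text
t: 15.35
tool_pos: [0.5947, -0.3385, 0.0072]
tcp_rot: [0.0, 0.81, 0.586, 0.0]
wrist_force: [-1.3, 0.8, 5.2]
grip_width: 0.75
gripper_force: 67.7
```

```bash
python3 go.py .5948 -.3381 .006 -18.3
```

```text
t 15.35 pos [ 0.5947 -0.3385  0.0072] yaw -18.18 tilt [0.001 0.   ] width 0.75 Fg 67.7 F [-1.3  0.8  5.2]
shift [ 0.0004 -0.0001  0.0012] dist 0.001 twist 0.12
shift rows 1 [0.0004, -0.0001, 0.0012] then twist rows 1 0.12
```

Contact (Fz +5), so I'll release and retreat.

Emit:
jog_arm(steps=[-1,0,0,0,0,-1,0,0,0,0,-1,0,0,0,0,-1,0,0,-0.03,0,-1,0,0,-0.04,0])

```text
t: 15.85
tool_pos: [0.593, -0.3373, 0.0748]
tcp_rot: [-0.002, 0.81, 0.586, -0.001]
wrist_force: [0.6, 0.4, -0.2]
grip_width: 1.002
gripper_force: 0.0
```

Emit:
jog_arm(steps=[-1,0,0,-0.04,0,-1,0,0,-0.03,0,-1,0,0,0,0])

```text
t: 16.15
tool_pos: [0.5968, -0.3405, 0.1514]
tcp_rot: [0.004, 0.81, 0.586, 0.002]
wrist_force: [0.0, 0.3, -0.7]
grip_width: 1.001
gripper_force: 0.0
```

```bash
python3 chk.py elbow .596 -.328 wrist; python3 wr.py elbow .5775 -.3371 -18.3 .006 .06;python3 go.py .3825 .2931 .13; python3 go.py .55 0 .14
```

```text
wrist 3047 [ 0.5793 -0.3377] 342.3 med 0.0004
scene 695 [ 0.5808 -0.3386] 342.4 med 0.0008
side 748 [ 0.5788 -0.3363] 342.2 med 0.0007
t 16.35 pos [ 0.5939 -0.3377  0.1449] yaw -18.18 tilt [-0.002  0.001] width 1.0 Fg 0.0 F [-0.6 -0.3 -0.3]
shift [ 0.5333 -0.3976  0.0161] dist 0.665 twist 0.0
shift rows 14 [0.0381, -0.0284, 0.0012] then twist rows 0 0.0
t 16.35 pos [ 0.5939 -0.3377  0.1449] yaw -18.18 tilt [-0.002  0.001] width 1.0 Fg 0.0 F [-0.6 -0.3 -0.3]
shift [ 0.3071 -0.1471  0.0054] dist 0.341 twist 0.0
shift rows 7 [0.0439, -0.021, 0.0008] then twist rows 0 0.0
```

View pics/chk_elbow_wrist.png

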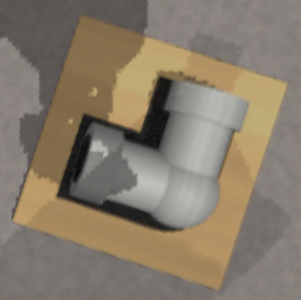

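The elbow is in the outline with the correct pointing, but about 2.4 mm off along the board's +x (board corners at (82,15), (287,85), (219,290), (13,222)). I'll mend it by closing on it again 2.5 mm further back, which slides it.

Emit:
jog_arm(steps=[-1,0,-0.0025,0.04,0.5,-1,0,0,0.045,0,-1,0,0,0.04,0,-1,0,0,0.013,0,-1,0,0,0,0])

```text
t: 16.85
tool_pos: [0.5902, -0.3366, 0.0056]
tcp_rot: [-0.002, 0.813, 0.583, -0.001]
wrist_force: [0.5, 0.3, 0.3]
grip_width: 1.003
gripper_force: 0.0
```

Emit:
jog_arm(steps=[1,0,0,0,0,1,0,0,0,0,1,0,0,0,0,1,0,0,0,0,1,0,0,0,0])

```text
t: 17.35
tool_pos: [0.594, -0.3391, 0.0111]
tcp_rot: [0.002, 0.812, 0.583, 0.001]
wrist_force: [0.5, -0.4, 7.1]
grip_width: 0.747
gripper_force: 66.1
```

Emit:
jog_arm(steps=[-1,0,0,0,0,-1,0,0,0,0,-1,0,0,0,0,-1,0,0,-0.03,0,-1,0,0,-0.04,0])

```text
t: 17.85
tool_pos: [0.5905, -0.3363, 0.0768]
tcp_rot: [-0.002, 0.813, 0.583, -0.001]
wrist_force: [0.3, 0.4, 0.6]
grip_width: 0.999
gripper_force: 0.0
```

Emit:
jog_arm(steps=[-1,0,0,-0.04,0,-1,0,0,-0.03,0,-1,0,0,0,0])

```text
t: 18.15
tool_pos: [0.5943, -0.3396, 0.1533]
tcp_rot: [0.004, 0.813, 0.583, 0.002]
wrist_force: [1.3, -0.1, -0.6]
grip_width: 1.002
gripper_force: 0.0
```

```bash
python3 wr.py elbow .5775 -.3371 -18.3 .006 .06;python3 wr.py tee .5817 .3335 -1 .006; python3 go.py .3825 .2931 .13; python3 go.py .55 0 .14
```

```text
wrist 2977 [ 0.5787 -0.3372] 341.5 med 0.0004
scene 691 [ 0.5801 -0.3382] 341.7 med 0.0008
side 744 [ 0.5785 -0.3361] 342.0 med 0.0007
scene 501 [0.5839 0.3334] 358.3 med 0.0009
side 367 [0.5809 0.3346] 358.5 med 0.0009
t 18.45 pos [ 0.5914 -0.337   0.1467] yaw -18.68 tilt [-0.002  0.001] width 0.997 Fg 0.0 F [-0.6 -0.4  0.4]
shift [ 0.5299 -0.3997  0.018 ] dist 0.664 twist 0.0
shift rows 14 [0.0379, -0.0286, 0.0013] then twist rows 0 0.0
t 18.45 pos [ 0.5914 -0.337   0.1467] yaw -18.68 tilt [-0.002  0.001] width 0.997 Fg 0.0 F [-0.6 -0.4  0.4]
shift [ 0.306  -0.1472  0.0073] dist 0.34 twist 0.0
shift rows 7 [0.0437, -0.021, 0.001] then twist rows 0 0.0
```

Error is now about 1.8 mm with yaw matched, which is fine. Next, the flange.

Emit:
jog_arm(steps=[-1,0.0435,-0.021,0.001,0,-1,0.0435,-0.021,0.001,0,-1,0.0435,-0.021,0.001,0,-1,0.0435,-0.021,0.001,0,-1,0.0435,-0.021,0.001,0])

```text
t: 18.95
tool_pos: [0.5614, -0.096, 0.1425]
tcp_rot: [-0.0, 0.813, 0.583, -0.001]
wrist_force: [1.1, 0.6, 0.2]
grip_width: 0.999
gripper_force: 0.0
```

Emit:
jog_arm(steps=[-1,0.0435,-0.021,0.001,0,-1,0.0435,-0.021,0.001,0])

```text
t: 19.15
tool_pos: [0.5495, -0.0002, 0.1406]
tcp_rot: [-0.0, 0.813, 0.583, -0.001]
wrist_force: [1.3, 0.5, 0.6]
grip_width: 0.998
gripper_force: 0.0
```

```bash
python3 go.py .4 .28 .14
```

```text
t 19.15 pos [ 5.495e-01 -2.000e-04  1.406e-01] yaw -18.69 tilt [-0.001 -0.   ] width 0.998 Fg 0.0 F [1.3 0.5 0.6]
shift [ 0.2175 -0.2314  0.0007] dist 0.318 twist 0.0
shift rows 7 [0.0311, -0.0331, 0.0001] then twist rows 0 0.0
```

Emit:
jog_arm(steps=[-1,0.031,-0.033,0,0,-1,0.031,-0.033,0,0,-1,0.031,-0.033,0,0,-1,0.031,-0.033,0,0,-1,0.031,-0.033,0,0])

```text
t: 19.65
tool_pos: [0.4423, 0.1989, 0.1408]
tcp_rot: [0.0, 0.813, 0.583, -0.001]
wrist_force: [0.5, -0.3, 0.9]
grip_width: 0.996
gripper_force: 0.0
```

Emit:
jog_arm(steps=[-1,0.031,-0.033,0,0,-1,0.031,-0.033,0,0,-1,0,0,0,0,-1,0,0,0,0])

```text
t: 20.05
tool_pos: [0.4003, 0.2781, 0.1407]
tcp_rot: [0.0, 0.812, 0.584, -0.001]
wrist_force: [-0.0, -0.4, 0.2]
grip_width: 0.999
gripper_force: 0.0
```

```bash
python3 wr.py flange .3825 .2931 0 0;  python3 go.py .3825 .2931 .016
```

```text
wrist 5798 [0.3831 0.2932] 217.0 med 0.0004
scene 462 [0.3836 0.2927] 167.8 med 0.0011
side 535 [0.3814 0.2941] 192.2 med 0.0009
t 20.2 pos [0.4018 0.2759 0.1412] yaw -18.83 tilt [ 0.    -0.001] width 1.001 Fg 0.0 F [0.1 0.5 0.7]
shift [ 0.0101 -0.0238  0.1252] dist 0.128 twist 0.0
shift rows 3 [0.0034, -0.0079, 0.0417] then twist rows 0 0.0
```

Emit:
jog_arm(steps=[-1,0.0095,-0.0225,0.03,0,-1,0,0,0.04,0,-1,0,0,0.03,0,-1,0,0,0.022,0,-1,0,0,0,0])

```text
t: 20.7
tool_pos: [0.3823, 0.291, 0.0173]
tcp_rot: [0.001, 0.813, 0.582, -0.002]
wrist_force: [0.3, -0.6, -0.0]
grip_width: 0.999
gripper_force: 0.0
```

Emit:
jog_arm(steps=[-1,0,0,0.003,0,1,0,0,0,0,1,0,0,0,0,1,0,0,0,0,1,0,0,0,0])

```text
t: 21.2
tool_pos: [0.3832, 0.2942, 0.0174]
tcp_rot: [-0.0, 0.813, 0.583, 0.001]
wrist_force: [-2.6, -2.0, 10.5]
grip_width: 0.516
gripper_force: 59.8
```

Emit:
jog_arm(steps=[1,0,0,0,0,1,0,0,0,0,1,0,0,0,0])

```text
t: 21.5
tool_pos: [0.3832, 0.2942, 0.0175]
tcp_rot: [-0.0, 0.812, 0.583, 0.001]
wrist_force: [-2.3, -0.9, 9.7]
grip_width: 0.52
gripper_force: 59.8
```

```bash
python3 wr.py flange .3825 .2931 0 0;  python3 go.py .3825 .2931 .016
```

```text
wrist 15793 [0.3837 0.2935] 185.7 med 0.0005
scene 435 [0.3866 0.2921] 45.8 med 0.0016
side 547 [0.3816 0.2938] 226.1 med 0.0011
t 21.65 pos [0.3832 0.2942 0.0175] yaw -18.68 tilt [0.001 0.001] width 0.522 Fg 59.8 F [-1.9 -1.   9.4]
shift [-0.0013 -0.0003  0.0014] dist 0.002 twist 0.0
shift rows 1 [-0.0013, -0.0003, 0.0014] then twist rows 0 0.0
```

Emit:
jog_arm(steps=[1,0,0,-0.01,0,1,0,0,-0.03,0,1,0,0,-0.04,0,1,0,0,-0.02,0,1,0,0,0,0])

```text
t: 22.15
tool_pos: [0.384, 0.2948, 0.1187]
tcp_rot: [-0.001, 0.812, 0.583, 0.002]
wrist_force: [0.6, 1.2, -5.6]
grip_width: 0.518
gripper_force: 63.1
```

```bash
python3 go.py .6195 -.1173 .117
```

```text
t 22.15 pos [0.384  0.2948 0.1187] yaw -18.67 tilt [0.003 0.004] width 0.518 Fg 63.1 F [ 0.6  1.2 -5.6]
shift [-0.315   0.3551  0.001 ] dist 0.475 twist 0.0
shift rows 10 [-0.0315, 0.0355, 0.0001] then twist rows 0 0.0
```

Emit:
jog_arm(steps=[1,-0.0315,0.0355,0,0,1,-0.0315,0.0355,0,0,1,-0.0315,0.0355,0,0,1,-0.0315,0.0355,0,0,1,-0.0315,0.0355,0,0])

```text
t: 22.65
tool_pos: [0.5, 0.0861, 0.115]
tcp_rot: [-0.001, 0.812, 0.583, -0.001]
wrist_force: [1.1, 0.2, -4.8]
grip_width: 0.52
gripper_force: 63.2
```

Emit:
jog_arm(steps=[1,-0.0315,0.0355,0,0,1,-0.0315,0.0355,0,0,1,-0.0315,0.0355,0,0,1,-0.0315,0.0355,0,0,1,-0.0315,0.0355,0,0])

```text
t: 23.15
tool_pos: [0.6177, -0.1195, 0.1142]
tcp_rot: [-0.001, 0.812, 0.583, -0.001]
wrist_force: [1.3, 0.8, -5.6]
grip_width: 0.518
gripper_force: 63.2
```

Emit:
jog_arm(steps=[1,0,0,0,0,1,0,0,0,0,1,0,0,0,0])

```text
t: 23.45
tool_pos: [0.617, -0.1168, 0.1146]
tcp_rot: [-0.002, 0.812, 0.583, -0.001]
wrist_force: [-1.2, -0.3, -5.1]
grip_width: 0.523
gripper_force: 63.8
```

```bash
python3 go.py .6195 -.1173 .024
python3 - <<'E'
from h import *
f=grab_frame("wrist"); o=ortho(f,.006,.5,.72,-.24,0,.0005);cv2.imwrite("pics/w3.png",o)
E
```

```text
t 23.45 pos [ 0.617  -0.1168  0.1146] yaw -18.63 tilt [-0.003  0.002] width 0.523 Fg 63.8 F [-1.2 -0.3 -5.1]
shift [0.0002 0.0029 0.0906] dist 0.091 twist 0.0
shift rows 2 [0.0001, 0.0014, 0.0453] then twist rows 0 0.0
```

View pics/w3.png

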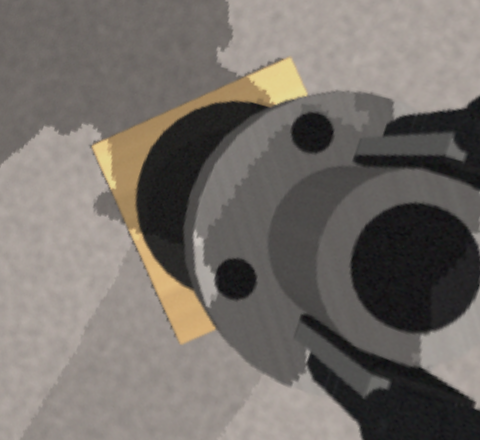

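Rectified wrist view: board corners (93,146), (291,57), (180,345) give a centre of (0.6195, −0.1178), agreeing with the scene/side average. Lowering.

Emit:
jog_arm(steps=[1,0,0.002,0.04,0,1,0,0,0.03,0,1,0,0,0.013,0,1,0,0,0.004,0,1,0,0,0,0])

```text
t: 24.0
tool_pos: [0.6205, -0.1187, 0.0297]
tcp_rot: [0.0, 0.812, 0.583, 0.0]
wrist_force: [0.1, -0.5, -4.8]
grip_width: 0.52
gripper_force: 63.8
```

Emit:
jog_arm(steps=[1,0,0,0,0,1,0,0,0,0,1,0,0,0,0])

```text
t: 24.3
tool_pos: [0.6209, -0.1192, 0.0303]
tcp_rot: [0.001, 0.813, 0.583, 0.001]
wrist_force: [-0.3, -0.3, -4.4]
grip_width: 0.519
gripper_force: 63.8
```

```bash
python3 go.py .6195 -.1173 .0235; python3 wr.py flange .6195 -.1178 0 .008
```

```text
t 24.3 pos [ 0.6209 -0.1192  0.0303] yaw -18.68 tilt [ 0.002 -0.   ] width 0.519 Fg 63.8 F [-0.3 -0.3 -4.4]
shift [ 0.0014 -0.0019  0.0068] dist 0.007 twist 0.0
shift rows 1 [0.0014, -0.0019, 0.0068] then twist rows 0 0.0
wrist 15510 [ 0.6215 -0.1191] 18.3 med 0.0045
scene 789 [ 0.6265 -0.1228] 22.5 med 0.0045
side 815 [ 0.6192 -0.119 ] 104.7 med 0.0035
```

Emit:
jog_arm(steps=[1,0.0015,-0.002,0.003,0,1,0,0,0.002,0,1,0,0,0.0015,0,1,0,0,0,0,1,0,0,0,0])

```text
t: 24.95
tool_pos: [0.6183, -0.1165, 0.0235]
tcp_rot: [-0.001, 0.812, 0.583, 0.0]
wrist_force: [-5.4, 3.1, 7.0]
grip_width: 0.523
gripper_force: 64.9
```

```bash
python3 go.py .6195 -.1173 .0235; python3 wr.py flange .6195 -.1178 0 .006
```

```text
t 24.95 pos [ 0.6183 -0.1165  0.0235] yaw -18.67 tilt [-0.001  0.002] width 0.523 Fg 64.9 F [-5.4  3.1  7. ]
shift [-0.0004  0.0014  0.    ] dist 0.001 twist 0.0
shift rows 1 [-0.0004, 0.0014, 0.0] then twist rows 0 0.0
wrist 15748 [ 0.6188 -0.1171] 7.8 med 0.0005
scene 757 [ 0.6216 -0.1186] 54.9 med 0.0013
side 789 [ 0.617  -0.1159] 78.4 med 0.0009
```

Emit:
jog_arm(steps=[-1,0,0,0,0,-1,0,0,0,0,-1,0,0,0,0,-1,0,0,-0.03,0,-1,0,0,-0.04,0])

```text
t: 25.6
tool_pos: [0.6173, -0.1168, 0.0919]
tcp_rot: [-0.001, 0.813, 0.583, -0.001]
wrist_force: [0.7, -0.1, 0.6]
grip_width: 0.999
gripper_force: 0.0
```

Emit:
jog_arm(steps=[-1,0,0,-0.04,0,-1,0,0,0,0,-1,0,0,0,0])

```text
t: 25.9
tool_pos: [0.6194, -0.1171, 0.1336]
tcp_rot: [0.001, 0.812, 0.583, 0.001]
wrist_force: [-0.3, -0.3, -0.5]
grip_width: 1.003
gripper_force: 0.0
```

```bash
python3 wr.py flange .6195 -.1178 0 .006; python3 go.py .47 -.1108 .13
```

```text
wrist 6115 [ 0.6185 -0.1175] 262.4 med 0.0004
scene 946 [ 0.6194 -0.118 ] 30.1 med 0.0009
side 867 [ 0.6177 -0.116 ] 49.7 med 0.0008
t 26.05 pos [ 0.6179 -0.1166  0.1314] yaw -18.68 tilt [-0.002  0.   ] width 1.0 Fg 0.0 F [ 0.   0.1 -0.3]
shift [-0.0418 -0.1419  0.0017] dist 0.148 twist 0.0
shift rows 3 [-0.0139, -0.0473, 0.0006] then twist rows 0 0.0
```

Flange is within 1 mm. Next, the coupling.

Emit:
jog_arm(steps=[-1,-0.014,-0.047,0,0,-1,-0.014,-0.047,0,0,-1,-0.014,-0.047,0,0,-1,0,0,0,0,-1,0,0,0,0])

```text
t: 26.55
tool_pos: [0.4703, -0.1113, 0.1321]
tcp_rot: [-0.001, 0.813, 0.583, -0.001]
wrist_force: [1.0, -0.1, -0.9]
grip_width: 1.0
gripper_force: 0.0
```

```bash
python3 wr.py coupling .46 -.111 0 0 .045; python3 go.py .4602 -.1108 .012
```

```text
wrist 2198 [ 0.4601 -0.1109] 54.0 med 0.0005
scene 347 [ 0.4607 -0.1117] 200.3 med 0.0011
side 372 [ 0.4593 -0.1094] 146.2 med 0.0007
t 26.7 pos [ 0.4733 -0.1117  0.1328] yaw -18.63 tilt [ 0.001 -0.001] width 1.001 Fg 0.0 F [0.4 0.5 0.3]
shift [-0.0033 -0.0129  0.1208] dist 0.122 twist 0.0
shift rows 3 [-0.0011, -0.0043, 0.0403] then twist rows 0 0.0
```

Emit:
jog_arm(steps=[-1,-0.003,-0.0115,0.03,0,-1,0,0,0.04,0,-1,0,0,0.03,0,-1,0,0,0.02,0,-1,0,0,0,0])

```text
t: 27.2
tool_pos: [0.4593, -0.1107, 0.0105]
tcp_rot: [-0.001, 0.812, 0.583, -0.001]
wrist_force: [-1.2, 0.4, 0.2]
grip_width: 1.001
gripper_force: 0.0
```

Emit:
jog_arm(steps=[-1,0,0,0,0,1,0,0,0,0,1,0,0,0,0,1,0,0,0,0,1,0,0,0,0])

```text
t: 27.7
tool_pos: [0.4605, -0.1107, 0.0138]
tcp_rot: [0.0, 0.812, 0.583, 0.001]
wrist_force: [-2.4, 1.2, 9.7]
grip_width: 0.474
gripper_force: 59.5
```

Emit:
jog_arm(steps=[1,0,0,0,0,1,0,0,0,0,1,0,0,0,0])

```text
t: 28.0
tool_pos: [0.4605, -0.1107, 0.0138]
tcp_rot: [0.0, 0.812, 0.583, 0.001]
wrist_force: [-2.0, 0.7, 9.1]
grip_width: 0.47
gripper_force: 59.5
```

```bash
python3 wr.py coupling .46 -.111 0 0 .04; python3 go.py .4602 -.1108 .012
```

```text
wrist 9760 [ 0.4612 -0.1108] 316.1 med 0.0007
scene 213 [ 0.4672 -0.1147] 42.8 med 0.003
side 409 [ 0.4597 -0.1102] 200.3 med 0.001
t 28.15 pos [ 0.4605 -0.1107  0.0138] yaw -18.68 tilt [0.002 0.   ] width 0.471 Fg 59.5 F [-0.8  0.9  9.5]
shift [-0.0002 -0.0003  0.0018] dist 0.002 twist 0.0
shift rows 1 [-0.0002, -0.0003, 0.0018] then twist rows 0 0.0
```

Emit:
jog_arm(steps=[1,0,0,-0.01,0,1,0,0,-0.03,0,1,0,0,-0.04,0,1,0,0,-0.02,0,1,0,0,0,0])

```text
t: 28.65
tool_pos: [0.4616, -0.111, 0.1154]
tcp_rot: [0.001, 0.812, 0.583, 0.002]
wrist_force: [0.4, 0.7, -3.0]
grip_width: 0.471
gripper_force: 61.1
```

```bash
python3 go.py .596 .105 .112
```

```text
t 28.65 pos [ 0.4616 -0.111   0.1154] yaw -18.68 tilt [ 0.005 -0.   ] width 0.471 Fg 61.1 F [ 0.4  0.7 -3. ]
shift [0.2477 0.0582 0.0041] dist 0.254 twist 0.0
shift rows 6 [0.0413, 0.0097, 0.0007] then twist rows 0 0.0
```

Emit:
jog_arm(steps=[1,0.0415,0.01,0,0,1,0.0415,0.01,0,0,1,0.0415,0.01,0,0,1,0.0415,0.01,0,0,1,0.0415,0.01,0,0])

```text
t: 29.15
tool_pos: [0.5734, 0.0716, 0.1117]
tcp_rot: [-0.001, 0.812, 0.583, -0.001]
wrist_force: [0.7, -0.2, -2.9]
grip_width: 0.475
gripper_force: 61.1
```

Emit:
jog_arm(steps=[1,0.0415,0.01,0,0,1,0,0,0,0,1,0,0,0,0,1,0,0,0,0])

```text
t: 29.55
tool_pos: [0.5953, 0.1044, 0.112]
tcp_rot: [-0.0, 0.813, 0.582, -0.001]
wrist_force: [-0.8, -0.9, -2.4]
grip_width: 0.475
gripper_force: 61.3
```

```bash
python3 go.py .596 .105 .0198
python3 - <<'E'
from h import *
f=grab_frame("wrist"); o=ortho(f,.006,.5,.7,-.01,.23,.0005);cv2.imwrite("pics/w4.png",o)
E
```

```text
t 29.55 pos [0.5953 0.1044 0.112 ] yaw -18.77 tilt [-0.002 -0.001] width 0.475 Fg 61.3 F [-0.8 -0.9 -2.4]
shift [0.0009 0.0006 0.0922] dist 0.092 twist 0.0
shift rows 2 [0.0005, 0.0003, 0.0461] then twist rows 0 0.0
```

View pics/w4.png

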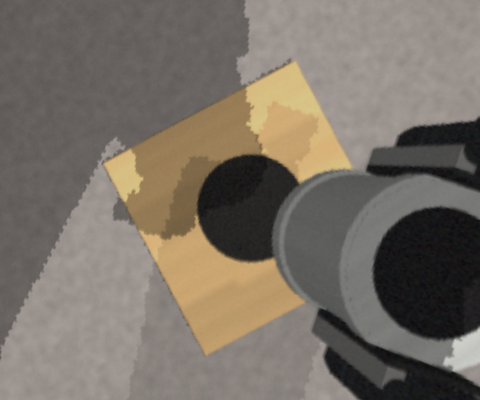

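Rectified wrist view puts the disc at (251,208), i.e. (0.5957, 0.1045), matching the target. Lowering.

Emit:
jog_arm(steps=[1,0,0,0.04,0,1,0,0,0.03,0,1,0,0,0.013,0,1,0,0,0.005,0,1,0,0,0,0])

```text
t: 30.1
tool_pos: [0.5967, 0.1052, 0.0252]
tcp_rot: [0.0, 0.813, 0.583, 0.0]
wrist_force: [0.2, -0.3, -2.5]
grip_width: 0.477
gripper_force: 61.3
```

Emit:
jog_arm(steps=[1,0,0,0.001,0,1,0,0,0,0,1,0,0,0,0])

```text
t: 30.4
tool_pos: [0.5971, 0.1061, 0.0247]
tcp_rot: [0.0, 0.812, 0.583, 0.001]
wrist_force: [-0.0, 0.2, -2.0]
grip_width: 0.472
gripper_force: 61.3
```

```bash
python3 go.py .5957 .1047 .0198
```

```text
t 30.4 pos [0.5971 0.1061 0.0247] yaw -18.68 tilt [0.001 0.   ] width 0.472 Fg 61.3 F [-0.   0.2 -2. ]
shift [-0.0017 -0.0009  0.0049] dist 0.005 twist 0.0
shift rows 1 [-0.0017, -0.0009, 0.0049] then twist rows 0 0.0
```

Emit:
jog_arm(steps=[1,-0.001,-0.0005,0.002,0,1,0,0,0.0015,0,1,0,0,0.001,0,1,0,0,0,0,1,0,0,0,0])

```text
t: 30.9
tool_pos: [0.5956, 0.1051, 0.0199]
tcp_rot: [-0.0, 0.813, 0.583, -0.0]
wrist_force: [-4.3, 0.4, 5.8]
grip_width: 0.477
gripper_force: 62.3
```

```bash
python3 go.py .5957 .1047 .0198;python3 wr.py coupling .596 .105 0 .006 .045
```

```text
t 30.9 pos [0.5956 0.1051 0.0199] yaw -18.69 tilt [-0.  0.] width 0.477 Fg 62.3 F [-4.3  0.4  5.8]
shift [-0.0003  0.0002  0.0001] dist 0.0 twist 0.0
shift rows 1 [-0.0003, 0.0002, 0.0001] then twist rows 0 0.0
wrist 9737 [0.5962 0.1049] 320.2 med 0.0007
scene 223 [0.6028 0.1029] 87.6 med 0.0029
side 336 [0.594  0.1057] 132.6 med 0.0012
```

Emit:
jog_arm(steps=[-1,0,0,0,0,-1,0,0,0,0,-1,0,0,0,0,-1,0,0,-0.03,0,-1,0,0,-0.04,0])

```text
t: 31.55
tool_pos: [0.5941, 0.1049, 0.0884]
tcp_rot: [-0.001, 0.813, 0.583, -0.002]
wrist_force: [0.5, 0.5, 1.0]
grip_width: 1.001
gripper_force: 0.0
```

Emit:
jog_arm(steps=[-1,0,0,-0.05,0,-1,0,0,-0.05,0,-1,0,0,-0.04,0,-1,0,0,0,0,-1,0,0,0,0])

```text
t: 32.05
tool_pos: [0.596, 0.1053, 0.2299]
tcp_rot: [0.0, 0.812, 0.583, 0.001]
wrist_force: [-0.6, 0.2, -0.3]
grip_width: 0.999
gripper_force: 0.0
```

```bash
python3 wr.py coupling .596 .105 0 .006 .045
python3 - <<'E'
from h import *
for n in("scene","side"):
    f=grab_frame(n); cv2.imwrite(f"pics/end_{n}.png",ortho(f,.006,.28,.9,-.46,.46,.00115)); 
    if n=="side": cv2.imwrite("pics/end_raw.png",f["pixels"])
E
```

```text
wrist 1183 [0.5957 0.1048] 344.7 med 0.0006
scene 337 [0.596 0.104] 291.7 med 0.001
side 269 [0.5943 0.1061] 161.1 med 0.0009
```

View pics/end_side.png

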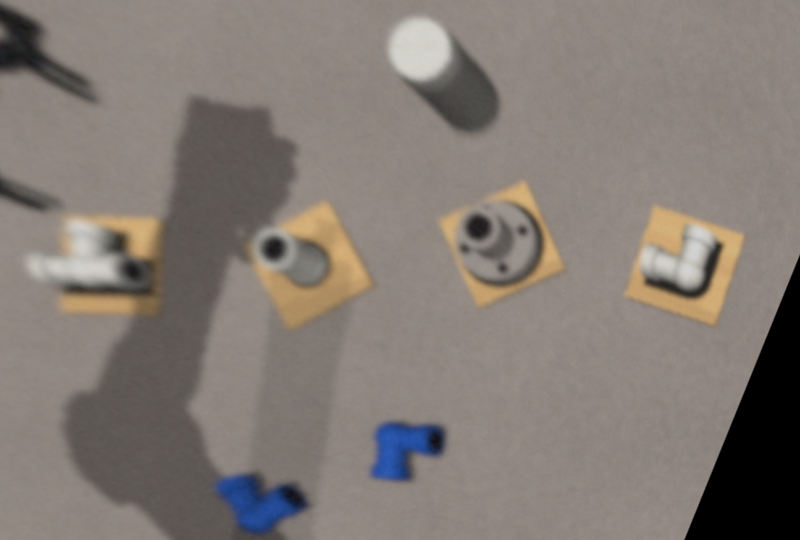

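All four fittings are on their own boards: tee (105,265), coupling (310,265), flange (500,243), elbow (685,262). The tin is at the same pixels as before and the blue elbows haven't moved. Handing in.

```bash
python3 -c "
from plant import arm; print(arm.finish_job())"
```

```text
the job is handed in; nothing more can be done
None
```

I've handed in the job at about 32 s of the 101 s limit: tee, elbow, flange and coupling each sit inside their own outline, about 1–2 mm or less off centre on average, with the tee and elbow pointing as drawn and the tin and wrench never touched.

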